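Close and lock the lamp-bay cover of the microscope light source

ROBOT

A 6-joint arm with a two-finger parallel gripper is mounted at the origin on the work surface. World frame = base frame: x ahead of the robot, y to its left, z up, the work surface at z = 0. Lengths are in mm, angles in degrees, forces in N, time in s.
With the tool pointing down it reaches from about 325 to 925 mm from the base axis. Payload 3.1 kg.
Tool frame: the origin (TCP) lies at the very end of the fingers, on their centre line; the grasp point (between the pads) lies grasp_offset behind it (grasp_offset is the distance from the TCP to the grasp point, in mm); z points along the fingers, y is the line along which they close (so a half turn about z gives the same grasp; the last joint's range is limited). The gripper opens to 85 mm and grips with 20 to 120 N. Pads are 22 mm wide; open, the fingers measure 114 mm over their backs; the gripper's body (76 mm by 85 mm) begins 54 mm behind the grasp point. The pads swing forward as they close: fully open they stand 13 mm farther back than shut.
Start: joints at [-80.856, 12.427, 92.441, -0, 75.132, -6.429], TCP at [167.812, -602.062, 231.3] pointing down, gripper open.
Joint ranges: [-157.48, 157.48], [-44.54, 120.13], [17.64, 146.25], [-64.5, 244.5], [7.68, 150.69], [-147.95, 147.95]. Speed limits (degrees/s): [159.86, 159.86, 180, 180, 180, 180].

INTERFACE

Orientations are given as [roll, pitch, yaw] about the fixed x, y, z axes, in that order (R = Rz(yaw) Ry(pitch) Rx(roll)).
In Python, from station import * gives the robot as it stands. Calls block until the motion is done:
- goto(position, orientation): joint-space move of the TCP to a pose.
- move_l(position, attitude=None, speed=150): straight line of the TCP; attitude=None keeps the orientation; speed is the mean speed in mm/s.
- move_j(angles): joint-space move.
- grip(opening, squeeze=None): finger opening in mm; squeeze is the grip in N (None keeps the last); returns when the fingers have stopped.
- wait(seconds).
- solve_ik(position, orientation): joint angles nearest the present ones, or None.
- get_obs(): the state.
- get_image(name): name is "scene" or "top" or "wrist"; returns the picture (420x560x3 uint8, red, green, blue); there is no depth.
- get_calibration(name): a dict with "fx", "fy", "cx", "cy" (pixels), "D" ([k1, k2, p1, p2, k3] as OpenCV has them; the pictures are not rectified), "R" (3x3) and "t" (3): a world point X has camera coordinates R X + t; the wrist camera has in their place "mount" (4x4, takes a point from camera to tool coordinates, whose origin is the TCP and whose axes are the flange's). Camera axes: x right, y down, z forward; pixel columns grow to the right and rows downward; lengths in mm; the calibration is good to about 2 mm. A picture is of the moment at which its call begins: read the wrist's pose just before it. get_calibration takes no time and is no camera call.
A pose or a line that the arm cannot do raises Unreachable and nothing moves.
- sign_off(): hands the job in; it is judged then, once.
Trained networks look in the newest picture that a camera, given by its name, has taken for a name from the list of things; names that differ only in an ending like _2 or _b are one class to them, and where a whole thing is asked for, a point or a joint stands for the part that bears it (a point fixed in the world has none). Each returns a list of dicts, best first, with "score" (0 to 1); they miss things now and then, are a little off and sometimes report something else, mostly with a low value. They report only what shows in the picture. A call takes as long as a camera call.
- spot_in(name, camera): "extent" ([centre column, centre row, width, height] in pixels, round what is visible of it).
- regions_of(name, camera): "region" (420x560 bool, what is visible of it) and "extent" ([centre column, centre row, width, height] in pixels, round what is visible of it).
The state is a dict: "t": time; "joint_pos": joint angles; "qvel": joint speeds; "effort": joint torques, N m; "tcp_pos": TCP position; "ee_rot": TCP orientation; "wrist_force": force on the tool from outside, world axes, zero at the start; "moment": the same for the moment, N m; "grip_width": finger opening in mm; "grip_force": force on a finger pad.
Only numpy, scipy, OpenCV 4.12 (cv2) and the standard library are available. Lean on these libraries where they do the work, as an engineer would, in place of code of your own. Each camera call takes 0.05 s, during which the arm holds its last target. There are 200 camera calls.

TASK

The lamp-bay cover on top of the light source stands ajar: press its raised near edge down until it lies shut, then set a fingertip in the slot of its quarter-turn fastener and turn it clockwise (seen from above) as far as it goes, so that the cover is locked. Do not lift the cover or pick anything up, and leave the dimmer knob and everything else on the bench and the box undisturbed. Finish clear of everything.

Things in the scene. Friction and masses are not known exactly. Their poses are not given: they have to be found in the camera images.
- light_source: The microscope's light source: a fixed cream sheet-metal box 240 mm deep (its x), 320 wide (its y), 120 high. Origin: centre of its underside; x points to its far (hinge) side, y to its left, z up. The lamp-bay opening and its cover are in the top, centred at y +0.05; the right part of the top (y below -0.045) is a plain deck with a dimmer knob and a glass dish on it.
- cover (a joint): Angle of the lamp-bay cover, a plate 190 x 190 x 5 mm hinged along its far edge (hinge line: light-source x +0.095, z 0.12; plate centred at y +0.05). 0 = shut, flat on the box; it starts ajar at 0.35 to 0.75 rad, near edge raised. The hinge is stiff: the plate stays where it is left; 1 to 4 N down on the near edge closes it.
- press_pad (a point): Point on the upper face of the cover, midway along its near edge and 22 mm in from it (168 mm from the hinge line): bare plate, good for pressing. The raised disc begins 26 mm farther in. x along the cover towards the hinge, z out of its upper face.
- cam (a joint): Angle of the quarter-turn fastener in the cover: 0 = unlocked, slot parallel to the hinge line; 1.571 (a stop) = locked, slot pointing at the hinge. Grows clockwise seen from above; starts at 0 to 0.3. It takes about 0.15 N m (6 N at 25 mm from the axis) and stays where left. Its steel tongue then traps the cover, passing under the opening's near rim only if the cover is fully down.
- slot_centre (a point): Point on the axis of the fastener at the floor of its slot, 100 mm from the hinge line and, with the cover shut, 0.130 above the bench. The z axis is the turning axis (out of the cover); the y axis runs along the slot. Turns with the disc.
- lock_disc: The fastener's disc, 90 mm across and 25 mm high above the cover, aluminium floor with two black raised segments that leave one straight slot between them: 40 mm wide, 20 mm deep, 90 mm long, open above and at both ends. Fingers rubbing hard on its floor can drag the disc round. Origin on the axis at the cover's upper face, axes as slot_centre.
- dimmer_mark (a point): White mark on top of the dimmer knob's bar (knob 32 mm across, 44 mm high with its base, on the right deck at light-source x -0.075, y -0.105); bystander, not to be turned.
- dish: Open glass dish, 90 mm across, 16 mm high, on the right deck at light-source x +0.05, y -0.104. Origin: centre of underside. Bystander.
- screwdriver: Screwdriver 170 mm long lying on the bench just in front of the light source. Origin at its underside. Bystander.
- eyepiece: Spare black eyepiece, 42 mm across, 55 mm high, standing left of the light source. Origin: centre of underside. Bystander.
- reagent: Amber bottle, 60 mm across, 120 mm high. Origin: centre of underside. Bystander.
- beaker: Glass beaker, 70 mm across, 85 mm high. Origin: centre of underside. Bystander.
- jar: Glass jar with white cap, 64 mm across, 65 mm high. Origin: centre of underside. Bystander.

How it is judged (in metres and radians):
On the way, in this order (a step that is already met when the one before it is completed fails the run):
1. the cover is pressed down shut (value of joint cover below 0.025 rad), for 0.1 s.
2. with the cover down, the fingers are pressing on the fastener and have turned it half way (value of joint cover below 0.025 rad and value of joint cam above 0.75 rad and contact force between the fingers and lock_disc above 0.3 N), for 0.02 s.
3. the fastener is turned to its locked stop with the cover down (value of joint cover below 0.025 rad and value of joint cam above 1.42 rad), for 0.1 s.
At the end, for the whole second after the job is handed in: The cover lies shut (within 0.025 rad) with its fastener at rest in the locked position (at least 1.42 of 1.571 rad), the dimmer not turned (mark within 8 mm) and the loose things at rest within 25 mm of where they stood (all of step 3 and velocity of joint cam between -0.05 and 0.05 rad/s and linear speed of each of dish, screwdriver, eyepiece, reagent, beaker, jar below 0.02 m/s and distance of each of dish, screwdriver, eyepiece, reagent, beaker, jar from where it was at the start of the episode below 0.025 m and distance of dimmer_mark from where it was at the start of the episode below 0.008 m); the robot touches nothing.
It fails at once if the cover is lifted further open (past 0.9 rad) (value of joint cover above 0.9 rad).
It fails at once if the fastener is turned to locked while the cover is still up (value of joint cam above 0.75 rad and value of joint cover above 0.06 rad).
It fails at once if the dimmer knob is turned (its mark moves over 8 mm) (distance of dimmer_mark from where it was at the start of the episode above 0.008 m).
It fails at once if any of the loose things (dish, screwdriver, eyepiece, bottle, beaker, jar) is moved by more than 25 mm (distance of any of dish, screwdriver, eyepiece, reagent, beaker, jar from where it was at the start of the episode above 0.025 m).
It also fails if it takes over 48 s, if anything falls off the work surface, if the arm or the gripper's body presses on something with over 40 N, if the wrist force passes 120 N, or if a joint passes its speed limit or range.

## Working session

There is one attempt and no reset: what is moved stays moved. The work goes in short steps, each a Python script; the robot and the scene stay as the last script left them, time stands still between calls to the robot, and variables do not carry over. Pictures are saved under pics/ and viewed, at most 10 in all, crops included, and the job is handed in when it is done.

```bash
mkdir -p pics; cat > h.py <<'E'
from station import *
import numpy as np, cv2
def snap(n,f):
    im=get_image(n); cv2.imwrite('pics/'+f,cv2.cvtColor(im,cv2.COLOR_RGB2BGR)); return im
def cal(n):
    c=get_calibration(n); K=np.array([[c['fx'],0,c['cx']],[0,c['fy'],c['cy']],[0,0,1.]]); return c,K,np.array(c['D'],float)
def ray(n,px):
    c,K,D=cal(n); u=cv2.undistortPoints(np.array([[px]],float),K,D)[0,0]
    R=np.array(c['R']);t=np.array(c['t']); return -R.T@t, R.T@np.array([u[0],u[1],1])
def onz(n,px,z):
    o,d=ray(n,px); return o+d*(z-o[2])/d[2]
def proj(n,X):
    c,K,D=cal(n); return cv2.projectPoints(np.array(X,float).reshape(-1,1,3),cv2.Rodrigues(np.array(c['R']))[0],np.array(c['t'],float),K,D)[0][:,0]
E
python3 - <<'E'
from h import *
snap('top','top1.png');snap('scene','scene1.png')
for n in ['light_source','cover','lock_disc','dimmer_mark','dish','screwdriver','eyepiece','reagent','beaker','jar']:
    print(n,[[(np.round(r['extent']).tolist(),round(r['score'],2)) for r in spot_in(n,c)[:2]] for c in('top','scene')])
print(get_obs()['t'])
for c in('top','scene'): print(c, -np.array(get_calibration(c)['R']).T@get_calibration(c)['t'])
E
```

```text
light_source [[([257.0, 211.0, 132.0, 104.0], 0.87)], [([282.0, 245.0, 160.0, 164.0], 0.56)]]
cover [[], [([283.0, 238.0, 111.0, 120.0], 0.87)]]
lock_disc [[([238.0, 190.0, 36.0, 33.0], 0.74)], [([276.0, 236.0, 42.0, 47.0], 0.74)]]
dimmer_mark [[([302.0, 235.0, 10.0, 11.0], 0.61)], [([283.0, 177.0, 11.0, 13.0], 0.51)]]
dish [[([301.0, 185.0, 34.0, 36.0], 0.86)], [([238.0, 200.0, 37.0, 28.0], 0.56)]]
screwdriver [[([279.0, 268.0, 57.0, 19.0], 0.58), ([437.0, 256.0, 30.0, 23.0], 0.41)], [([380.0, 372.0, 41.0, 37.0], 0.51), ([319.0, 199.0, 15.0, 27.0], 0.46)]]
eyepiece [[([181.0, 219.0, 13.0, 10.0], 0.64)], [([338.0, 314.0, 23.0, 19.0], 0.63)]]
reagent [[([435.0, 196.0, 33.0, 26.0], 0.41)], []]
beaker [[([436.0, 196.0, 37.0, 27.0], 0.58), ([434.0, 255.0, 30.0, 26.0], 0.5)], [([193.0, 132.0, 24.0, 38.0], 0.83)]]
jar [[([435.0, 255.0, 30.0, 26.0], 0.91)], [([237.0, 121.0, 20.0, 28.0], 0.59)]]
1.1
top [ 469.99161577  -20.92272785 1148.19622286]
scene [807.09339162 451.48620699 893.7591606 ]
```

```bash
python3 - <<'E'
import cv2,numpy as np
a=cv2.imread('pics/top1.png')[130:290,160:350];b=cv2.imread('pics/scene1.png')[140:340,190:380]
cv2.imwrite('pics/c1.png',np.hstack([cv2.resize(a,(400,337),interpolation=2),cv2.resize(b,(400,421),interpolation=2)[:337]]) )
cv2.imwrite('pics/a.png',cv2.resize(a,(712,600),interpolation=2));cv2.imwrite('pics/b.png',cv2.resize(b,(570,600),interpolation=2))
E
```

```text
(no output)
```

View pics/a.png

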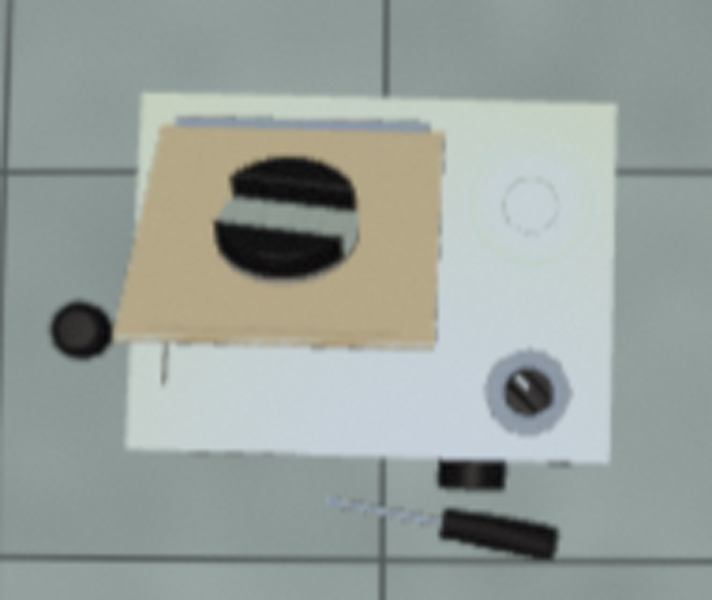

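View pics/b.png

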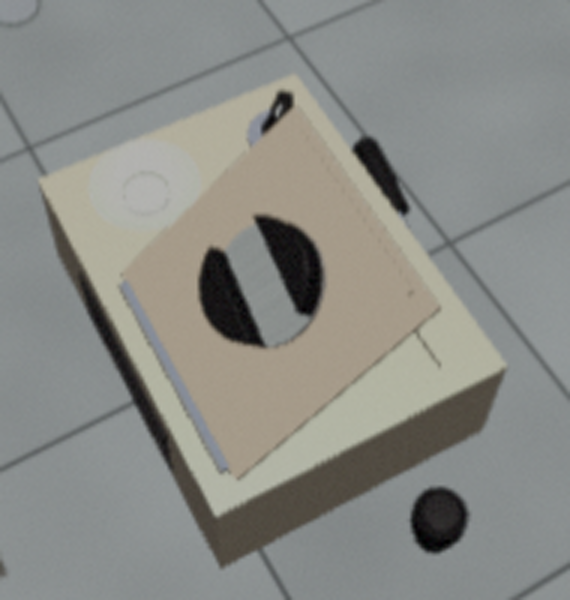

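The top view shows the box's top corners at crop (140,93), (617,104), (610,464) and (125,450). The cover is ajar with its near edge at (113,338)–(434,349), and the slot is nearly parallel to the hinge. The scene view matches. Next I fit the pose and cover angle.

```bash
cat > fit.py <<'E'
from h import *
from scipy.optimize import least_squares
A=lambda L:np.array(L,float)/3.7474+[160,130]-.37
B=lambda L:np.array(L,float)/3.0+[190,140]-.33
box=np.array([[120,160,120],[120,-160,120],[-120,-160,120],[-120,160,120]])
boxT=A([[141,93],[617,104],[610,464],[125,450]])
boxS=B([[217,515],[41,180],[296,75],[505,368]])
covT=A([[163,126],[443,134],[434,345],[113,335]])
covS=B([[237,478],[122,275],[300,105],[440,308]])
discT=A([[286,218]]);discS=B([[264,281]])
def world(p,X):
    c,s=np.cos(p[2]),np.sin(p[2]); X=np.asarray(X,float)
    return np.c_[c*X[:,0]-s*X[:,1]+p[0],s*X[:,0]+c*X[:,1]+p[1],X[:,2]]
def cover(th,d,y,h): # d from hinge towards near, y rel. to plate centre, h above the lower face
    return [95-d*np.cos(th)+h*np.sin(th),50+y,120+d*np.sin(th)+h*np.cos(th)]
def res(p):
    th=p[3]; C=[cover(th,0,95,5),cover(th,0,-95,5),cover(th,190,-95,5),cover(th,190,95,5)]
    X=world(p,np.vstack([box,C]))
    return np.r_[(proj('top',X)-np.r_[boxT,covT]).ravel(),(proj('scene',X)-np.r_[boxS,covS]).ravel()]
if __name__=='__main__':
    s=least_squares(res,[500,0,0,.5],loss='soft_l1',x_scale=[10,10,.1,.1]); p=s.x
    print(p.tolist()); print(np.round(res(p).reshape(-1,2),1).tolist())
    print('press',world(p,[cover(p[3],168,0,5)]),'slot shut',world(p,[cover(0,100,0,10)]))
    print('dimmer top',world(p,[[-75,-105,164]]),'eyepiece',onz('top',np.array([80,330])/3.7474+[160,130],55))
    # slot direction: slot ends in the top picture (centre line of the floor), on the tilted floor plane
    o=[]
    for c,px in(('top',A([[218,211],[357,226]])),('scene',B([[241,232],[288,336]]))):
        f=lambda q:(proj(c,world(p,[cover(p[3],100+q[0],q[1],10),cover(p[3],100+q[2],q[3],10)]))-px).ravel()
        print(c,'slot ends (d,y)',np.round(least_squares(f,[0,45,0,-45],x_scale=10).x,1))
    np.save('p.npy',p)
E
python3 fit.py
```

```text
[572.8548904310272, 39.23425452571571, -0.026047802143642735, 0.6614805122177421]
[[0.2, 0.5], [-0.5, 0.9], [-0.6, 0.6], [-0.1, 0.3], [-0.6, 0.1], [0.1, -0.1], [-0.2, 0.8], [-0.6, 0.8], [-0.5, 0.6], [-1.2, -0.1], [-0.3, -0.4], [0.8, -0.6], [-1.0, 1.2], [-0.7, -0.7], [-1.9, -0.3], [-0.4, -0.2]]
press [[539.6742122   90.11570079 227.14542802]] slot shut [[569.15882939  89.34751757 130.        ]]
dimmer top [[495.14562234 -63.77676261 164.        ]] eyepiece [540.74317427 249.08645835  55.        ]
top slot ends (d,y) [-14.6  44.5  -4.5 -44. ]
scene slot ends (d,y) [  4.5 -44.3  -6.9  41.9]
```

The fit is consistent, with about 0.5 px residuals and slot ends 44 mm from the axis. It gives cover ≈ 0.66 rad and cam ≈ 0.1. I'll press the cover along its arc with closed fingers.

```bash
cat > press.py <<'E'
from fit import *
p=np.load('p.npy'); yaw=-8.0; att=[180,0,yaw]
print(get_obs()['ee_rot'])
grip(0)
X=get_obs()['tcp_pos']; move_l([X[0],X[1],330],speed=300)
pt=lambda th,h=5:world(p,[cover(th,168,0,h)])[0]
a=pt(p[3]); goto([a[0],a[1],330],att)
print(get_obs()['joint_pos'],get_obs()['t'])
move_l([a[0],a[1],a[2]+15],speed=200)
f0=np.array(get_obs()['wrist_force'])
for th in list(np.arange(p[3],0.05,-.09))+[.03,.01]+[0,-.01,-.02,-.03]:
    q=pt(th); move_l(list(q),speed=60)
    o=get_obs(); f=np.array(o['wrist_force'])-f0
    print(round(th,3),np.round(o['tcp_pos'],1),np.round(f,1),round(o['t'],2))
    if th<.05 and f[2]>12: break
wait(.2)
o=get_obs();print(np.round(np.array(o['wrist_force'])-f0,1),o['tcp_pos'])
E
python3 press.py
```

```text
[-1.79993130e+02  1.32119005e-03  1.55752371e+01]
[ 2.06468511e+00 -8.26192239e-01  9.63089031e+01 -1.61533199e-02
  8.45217138e+01  1.00123051e+02] 5.1083
0.661 [539.6  90.1 227.2] [-0.5  0.3 -1.3] 6.1
0.571 [529.6  90.4 214.2] [ 1.2  0.1 -0.7] 6.5
0.481 [521.7  90.6 201.4] [-0.2 -0.2  0.3] 6.9
0.391 [515.   90.8 187.9] [ 0.6  0.  -0.4] 7.3
0.301 [509.4  90.9 173.8] [-0.5  0.7 -0.6] 7.7
0.211 [505.2  91.  159.3] [ 0.   0.4 -1.3] 8.1
0.121 [502.3  91.  144.5] [-0.3 -0.6 -0.2] 8.5
0.03 [500.7  91.1 129.2] [ 0.3 -0.2  0.4] 8.91
0.01 [501.1  91.1 126.6] [-0.6 -0.1 -0.8] 9.16
0 [501.3  91.1 125.1] [-0.7  0.6  0.1] 9.41
-0.01 [501.3  91.1 125. ] [-3.5 -0.4  7.5] 9.66
-0.02 [501.4  91.2 124.9] [-6.7 -0.3 17.2] 9.91
[-7.1 -0.8 16.5] [501.35776637  91.14502222 124.84600036]
```

Contact came at z = 125 with a 17 N reaction, so the cover is shut. Now I lift, turn to yaw 172° (q6 needs the range), open the fingers and look with the wrist camera.

```bash
cat >> h.py <<'E'
from scipy.spatial.transform import Rotation as Ro
def wcam(o,K,D,X=None,px=None,z=None):
    c=get_calibration('wrist'); M=np.array(c['mount']); T=np.eye(4);T[:3,:3]=Ro.from_euler('xyz',o['ee_rot'],degrees=True).as_matrix();T[:3,3]=o['tcp_pos']
    W=T@M
    if X is not None:
        V=np.linalg.inv(W); return cv2.projectPoints(np.array(X,float).reshape(-1,1,3),cv2.Rodrigues(V[:3,:3])[0],V[:3,3],K,D)[0][:,0]
    u=cv2.undistortPoints(np.array(px,float).reshape(-1,1,2),K,D)[:,0]
    d=np.c_[u,np.ones(len(u))]@W[:3,:3].T; return W[:3,3]+d*((z-W[2,3])/d[:,2])[:,None]
E
python3 - <<'E'
from fit import *
p=np.load('p.npy')
move_l([501,91,200],speed=200)
s=world(p,[cover(0,100,0,10)])[0]
goto([s[0],s[1],240],[180,0,172]); grip(46)
o=get_obs(); im=snap('wrist','w1.png'); c,K,D=cal('wrist')
q=wcam(o,K,D,X=[s]); print('axis px',q, 'back',wcam(o,K,D,px=q,z=130))
print([(np.round(r['extent']).tolist(),r['score']) for r in spot_in('lock_disc','wrist')])
print(o['t'],o['joint_pos'],o['tcp_pos'],o['ee_rot'],o['grip_width'],{k:o[k] for k in o if 'off' in k})
import json,pickle; pickle.dump(o,open('o.pkl','wb'))
E
```

```text
axis px [[281.96497781 206.31030744]] back [[569.15882939  89.34751757 130.        ]]
[([282.0, 210.0, 104.0, 118.0], 0.84)]
13.8083 [ 1.94269611e+00  6.10343875e+00  9.86944967e+01  1.93831908e-03
  7.52002976e+01 -8.00589814e+01] [569.15182358  89.35553492 240.01750539] [1.79997849e+02 1.41693038e-03 1.72001182e+02] 46.035929827773536 {}
```

View pics/w1.png

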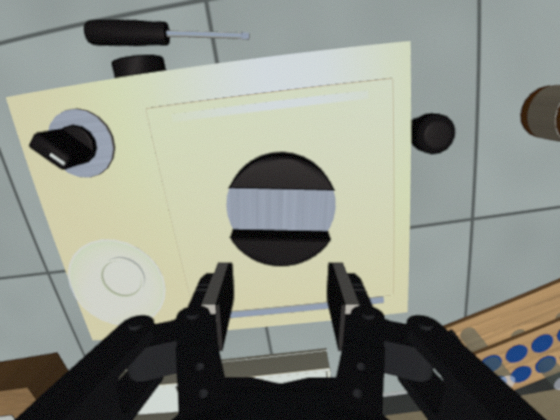

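In the wrist picture the disc is centred at about (282,209), against (282,206) predicted. The slot floor strip (rows 188–231) is parallel to the finger line, and the cover is flush. Now I insert both fingers along the slot and turn with q6.

```bash
cat > turn.py <<'E'
from h import *
X=np.array(get_obs()['tcp_pos']); X[0]-=1.5
move_l([X[0],X[1],165],speed=150)
f0=np.array(get_obs()['wrist_force'])
for z in(155,148,142,137):
    move_l([X[0],X[1],z],speed=60); f=np.array(get_obs()['wrist_force'])-f0
    if f[2]>6: print('contact',z,f); break
m0=np.array(get_obs()['moment'])
j=np.array(get_obs()['joint_pos']); j0=j[5]; print('j6',j0)
d=0
while d<101:
    d+=8 if d<80 else 2.5; q=j.copy(); q[5]=j0+d; move_j(list(q)); o=get_obs()
    m=np.array(o['moment'])-m0; f=np.array(o['wrist_force'])-f0
    print(round(d,1),'yaw',round(o['ee_rot'][2],1),np.round(m,2),np.round(f,1),round(o['t'],2))
    if abs(m[2])>1.0 or np.linalg.norm(f)>40: break
im=snap('wrist','w2.png')
E
python3 turn.py
```

```text
j6 -80.0522155639496
8 yaw 164.2 [-0.01 -0.07 -0.04] [-0.2  0.8 -1.1] 15.9
16 yaw 156.3 [-0.09 -0.11 -0.08] [ 0.1  0.6 -0.5] 16.16
24 yaw 148.3 [-0.48 -0.63  0.14] [ 4.1 -3.1 -0.9] 16.42
32 yaw 140.3 [-0.5  -0.7   0.13] [ 3.7 -2.7 -1. ] 16.68
40 yaw 132.2 [-0.6  -0.74  0.11] [ 3.7 -2.8  0.2] 16.93
48 yaw 124.2 [-0.59 -0.69  0.05] [ 4.3 -2.8 -0.8] 17.19
56 yaw 116.2 [-0.6  -0.73  0.09] [ 4.5 -1.9 -0.8] 17.45
64 yaw 108.2 [-0.56 -0.66  0.06] [ 4.1 -2.3  0.6] 17.71
72 yaw 100.2 [-0.46 -0.71  0.03] [ 4.  -2.6  0.2] 17.97
80 yaw 92.3 [-0.49 -0.59  0.03] [ 2.8 -1.6  0.3] 18.23
82.5 yaw 89.7 [-0.63 -0.43  0.07] [ 3.1 -2.8  1.6] 18.48
85.0 yaw 87.1 [-0.51 -0.46  0.04] [ 2.9 -2.2  2.6] 18.73
87.5 yaw 84.6 [-0.55 -0.41 -0.01] [ 2.1 -1.6  2.2] 18.98
90.0 yaw 82.1 [-0.48 -0.32  0.03] [ 2.  -1.9  0.5] 19.23
92.5 yaw 79.6 [-0.36 -0.31  0.03] [ 0.7 -1.5  2.8] 19.48
95.0 yaw 77.1 [-0.3  -0.2   0.01] [ 0.6 -0.6  0.1] 19.73
97.5 yaw 74.6 [-0.22 -0.17 -0.03] [-0.2 -1.   0.5] 19.98
100.0 yaw 72.1 [-0.07 -0.11  0.03] [0.8 0.6 0.2] 20.23
102.5 yaw 69.6 [ 0.09 -0.06 -0.02] [-0.3  2.  -0.6] 20.48
```

View pics/w2.png

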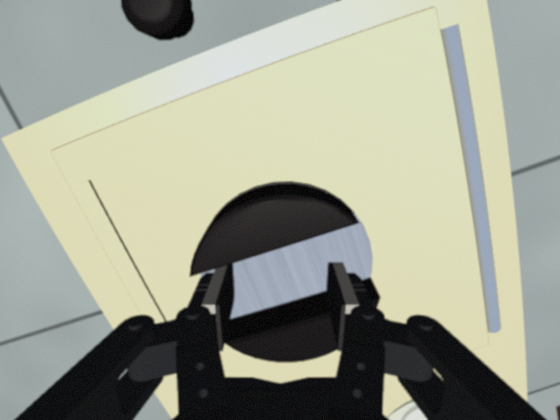

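The fingers have turned the slot. Its upper edge runs from (190,275) to (360,222) and the hinge strip is on the right. I'll check the angle in world coordinates.

```bash
python3 - <<'E'
from h import *
p=np.load('p.npy'); o=get_obs(); c,K,D=cal('wrist')
for z,L in((150,[[190,275],[360,222]]),(130,[[196,274],[358,224]]),(150,[[229,320],[325,293]]),(125,[[52,150],[435,8]]),(125,[[462,30],[500,330]])):
    w=wcam(o,K,D,px=L,z=z); v=w[1]-w[0]; print(z,np.round(w,1).tolist(),'ang from local x',np.degrees(np.arctan2(v[1],v[0])-p[2]))
print(o['tcp_pos'],o['ee_rot'],o['grip_width'],np.round(o['effort'],2))
E
```

```text
150 [[530.3, 109.7, 150.0], [610.1, 107.8, 150.0]] ang from local x 0.14936654619642112
130 [[523.4, 100.3, 130.0], [611.1, 98.0, 130.0]] ang from local x -0.008544479644597673
150 [[537.1, 80.7, 150.0], [585.2, 79.2, 150.0]] ang from local x -0.25399044048072067
125 [[482.7, 184.9, 125.0], [671.0, 179.5, 125.0]] ang from local x -0.13024449139546407
125 [[680.5, 167.2, 125.0], [674.5, -1.3, 125.0]] ang from local x -90.54252778926116
[566.80379519  89.75067998 136.15667929] [-1.79873949e+02 -5.22712424e-04  6.95836300e+01] 46.19686124357777 [-5.900e-01 -3.631e+01 -2.736e+01 -2.400e-01  1.000e-02  5.000e-02]
```

The slot is within 0.3° of pointing at the hinge, so the fastener is at its stop. Next I centre the fingers in the slot, lift, back off and check.

```bash
python3 - <<'E'
from h import *
j=np.array(get_obs()['joint_pos']); j[5]-=17; move_j(list(j)); print(get_obs()['wrist_force'])
X=get_obs()['tcp_pos']; move_l([X[0],X[1],180],speed=60); move_l([X[0],X[1],330],speed=200)
move_l([430,-150,350],speed=250)
wait(.3); snap('top','top2.png')
import cv2; a=cv2.imread('pics/top2.png')[130:290,160:350]; cv2.imwrite('pics/a2.png',cv2.resize(a,(712,600)))
o=get_obs();print(o['t'],o['tcp_pos'],o['wrist_force'])
E
```

```text
[ 0.19177834 -0.60278014 -0.19935233]
24.3 [ 430.21985099 -149.52113138  349.92744371] [-0.29913697  0.82800517  0.10871834]
```

View pics/a2.png

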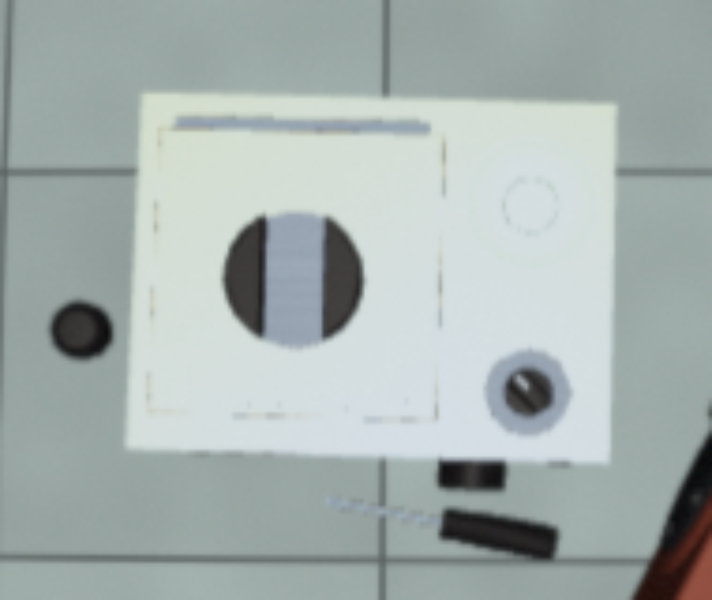

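The cover lies flat, the slot at crop (295,280) points at the hinge, and the dimmer, dish, screwdriver and eyepiece are where they were. The arm is clear.

```bash
python3 -c "
from station import *
print(sign_off())"
```

```text
the job is handed in; nothing more can be done
None
```

I pressed the cover shut, turned the fastener clockwise until its slot pointed at the hinge (locked), and handed the job in at about 24 s; the last top-camera picture shows the arm clear and the dimmer, dish, screwdriver and eyepiece unmoved (reagent, beaker and jar were outside that crop), but no verdict was returned.

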